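Aim the swivel-and-tilt inspection lamp at the black cover

ROBOT

A 6-joint arm with a two-finger parallel gripper is mounted at the origin on the work surface. World frame = base frame: x ahead of the robot, y to its left, z up, the work surface at z = 0. Lengths are in mm, angles in rad, forces in N, time in s.
With the tool pointing down it reaches from about 275 to 1000 mm from the base axis. Payload 8.4 kg.
Tool frame: the origin (TCP) lies between the finger pads; the fingertips stand r.finger_overhang ahead of it and the grasp point (between the pads) is the TCP (r.finger_overhang is the distance from the TCP to the fingertips, in mm); z points along the fingers, y is the line along which they close (so a half turn about z gives the same grasp; the last joint's range is limited). The gripper opens to 85 mm and grips with 20 to 120 N. Pads are 22 mm wide; open, the fingers measure 114 mm over their backs; the gripper's body (76 mm by 85 mm) begins 54 mm behind the grasp point. The pads swing forward as they close: fully open they stand 13 mm farther back than shut.
Start: joints at [-1.307, 0.353, 1.633, -0, 1.155, -0.002], TCP at [164.174, -603.055, 250.281] pointing down, gripper open.
Joint ranges: [-2.63, 2.63], [-0.92, 2.1], [0.06, 2.66], [-1.3, 4.44], [0, 2.69], [-3.02, 3.02]. Speed limits (rad/s): [2.22, 2.22, 2.79, 3.14, 3.14, 3.14].

INTERFACE

Orientations are given as [roll, pitch, yaw] about the fixed x, y, z axes, in that order (R = Rz(yaw) Ry(pitch) Rx(roll)).
In Python, from rig import r, cams, sign_off gives the robot as it stands.
- The arm moves only by the shell command python3 -m crank 'ROWS' [FORCE]. ROWS is JSON, a list of rows, each a list of 7 numbers: the shift along the tool's x, y, z in m, then the turn, a rotation vector about the tool's x, y, z in rad, then the closure, from 0 (fully open) to 1 (shut). In form: [[dx, dy, dz, ax, ay, az, gripper], ...]. A call has 1 to 5 rows; each row is the pose to reach, as a shift and turn from the pose commanded when the call began, along the tool's axes at that moment; what a row does not reach only later rows make up. A row lasts 1/10 s, in which the tool goes at most 50 mm and 8.59 degrees, less where a joint would pass 70% of its speed; a pose out of reach is approached as far as the arm can. A call with a gripper value outside its range is refused whole. The fingers move at their own pace and stop on an object; FORCE is the grip in N (left out, the last holds). Time passes only in rows, so rows that repeat a pose let the fingers close. It gives the time, the measured TCP pose, the force, the opening and the grip force at its end, in the units of the state.
- r.sense(): the state, without advancing time (a new reading comes with each control period).
- cams.grab_frame(name): name is "scene" or "top" or "wrist"; returns a dict with "image" (420x560x3 uint8, red, green, blue), "fx", "fy", "cx", "cy" (pixels), "position" and "orientation" of the camera in the world. Camera axes: x right, y down, z forward; pixel columns grow to the right and rows downward; lengths in mm; the calibration is good to about 2 mm. The wrist camera is an equidistant fisheye: a pixel r from the principal point sees the ray r / f radians off the axis. A picture is of the moment at which its call begins. There is no depth.
- sign_off(): hands the job in; it is judged then, once.
The state is a dict: "clock": time; "qpos": joint angles; "qvel": joint speeds; "joint_efforts": joint torques, N m; "eef_pos": TCP position; "tcp_rot": TCP orientation; "contact_force": force on the tool from outside, world axes, zero at the start; "wrist_torque": the same for the moment, N m; "opening": opening from 0.0 (shut) to 1.0 (fully open); "grasp_force": force on a finger pad.
Only numpy, scipy, OpenCV 4.12 (cv2) and the standard library are available. Lean on these libraries where they do the work, as an engineer would, in place of code of your own. Each camera call takes 0.05 s, during which the arm holds its last target. There are 200 camera calls.

TASK

Three moulded covers lie round the inspection lamp: swivel the lamp and tilt its head so that it shines straight at the red hub in the middle of the black cover, and let go of it. Push the lamp by its yellow posts and its orange knob, never by its lens, and leave the covers and everything else on the bench where they are.

Things in the scene. Friction and masses are not known exactly. Their poses are not given: they have to be found in the camera images.
- lamp_base: fixed dark round foot of the lamp, 150 mm across, 20 mm high; origin at the centre of its underside on the bench, z up. The swivel axis is its z axis. With the swivel at 0 the lamp shines along this body's -x axis (seen from above)
- lamp_swivel (a joint): swivel of the lamp's U-shaped grey yoke about the foot's z axis, rad, positive anticlockwise seen from above, stops at -3.4 and 3.4; stiff, stays where it is left (about 3 N at a yellow post moves it). The yoke's uprights stand 79 mm either side of the axis and reach 185 mm above the bench
- lamp_tilt (a joint): tilt of the lamp's head in the yoke, rad, 0 = shining level, positive = shining downward, stops at -0.5 and 1.2; stiff, stays where it is left (2 to 5 N at the orange knob moves it). The tilt axis is level, crosses the swivel axis 170 mm above the bench. When the head tilts down, its orange knob moves forward
- lamp_beam (a point): centre of the lens face on the lamp's head (white box 34 mm deep, 134 mm wide, 90 mm high, centred on the tilt axis); the point lies 21 mm in front of the tilt axis. The light shines along this frame's -x axis; y is level and runs along the tilt axis, z points to the head's top edge
- lamp_lens: clear lens with eight yellow lights on the front of the head, 118 x 74 mm, not to be touched; origin on the tilt axis at the middle of the head, axes as lamp_beam
- tilt_knob (a point): centre of the orange ball, 18 mm across, on an orange rod 12 mm thick that stands up 45 mm from the middle of the head's top edge; 98 mm from the tilt axis; push it forward or back to tilt the head
- post_left (a point): centre of the rounded top end of the upright yellow post on one side of the yoke (the yoke's -y side), 14 mm thick, 112 mm from the swivel axis; this point is 215 mm above the bench (the tip 7 mm higher) and the post runs down to 132 mm; push it sideways to swivel the lamp
- post_right (a point): the same on the other (yoke's +y) side
- cover_black: black moulded round plastic cover lying flat on the bench, 90 mm across, 13 mm thick, with a hub 36 mm across and 20 mm high in its middle; loose; the one to be lit; origin at the centre of its underside
- cover_black_hub (a point): middle of the red top of the black cover's hub, 20 mm above its underside
- cover_white: white moulded round plastic cover lying flat on the bench, 90 mm across, 13 mm thick, with a hub 36 mm across and 20 mm high in its middle; loose; grey hub; leave alone
- cover_blue: blue moulded round plastic cover lying flat on the bench, 90 mm across, 13 mm thick, with a hub 36 mm across and 20 mm high in its middle; loose; grey hub; leave alone
- spray_can: blue and yellow spray can with a green nozzle, 64 mm across, about 185 mm high, upright, loose; origin at the centre of its underside; leave alone
- brown_jar: dark brown jar, 68 mm across, about 125 mm high, upright, loose; origin at the centre of its underside; leave alone
- oil_bottle: white bottle with red cap and green label, 60 mm across, about 160 mm high, upright, loose; origin at the centre of its underside; leave alone
- parts_bin: open yellow bin 150 x 110 x 60 mm (x, y, z), loose; origin at the centre of its underside; leave alone
- scraper: red-handled trimming tool 160 mm long lying along its x axis, loose; leave alone
- frame_stack: stack of two black rectangular frames 120 x 80 x 28 mm, loose; origin at the centre of its underside; leave alone
Not all that is in view belongs to the job. What is shaped like the cover_black but green is not meant.

How it is judged:
By the outcome, as a careful person would: the job done as asked, in the order asked, and still so for the second after the job is handed in, with the robot touching nothing.
It also fails if it takes over 58 s, if anything falls off the work surface, if the arm or the gripper's body presses on something with over 40 N, if the wrist force passes 120 N, or if a joint passes its speed limit or range.

## Working session

There is one attempt and no reset: what is moved stays moved. The work goes in short steps, Python scripts to look and compute and a shell command to move; the robot and the scene stay as the last step left them, time stands still between calls to the robot, and variables do not carry over. Pictures are saved under pics/ and viewed, at most 10 in all, crops included, and the job is handed in when it is done.

```bash
mkdir -p pics; ls; python3 - <<'E'
from rig import r,cams
import cv2
for n in("scene","top"):
    f=cams.grab_frame(n); cv2.imwrite(f"pics/{n}0.png",f["image"][:,:,::-1])
    print(n,{k:v for k,v in f.items() if k!="image"})
print(r.sense(),r.finger_overhang)
E
```

```text
pics
scene {'fx': 485.7295602658768, 'fy': 485.7295602658768, 'cx': 278.78473001342377, 'cy': 219.6628995396517, 'position': array([1091.36273391, -743.13682139,  961.19254249]), 'orientation': array([-2.24790224,  0.02200047,  0.53942   ])}
top {'fx': 541.2339035861409, 'fy': 541.2339035861409, 'cx': 277.8215011677875, 'cy': 208.8816883050175, 'position': array([ 476.94975592,   59.9648085 , 1564.12549783]), 'orientation': array([-3.0497461 ,  0.02412468, -1.59383176])}
{'clock': 0.1, 'qpos': array([-1.30738410e+00,  3.53590297e-01,  1.63405919e+00,  3.21816021e-05,
        1.15518225e+00, -2.41370968e-03]), 'qvel': array([ 0.00079683,  0.00115579, -0.00294113, -0.00021892,  0.00088535,
       -0.00017448]), 'joint_efforts': array([-1.44542646e-04, -6.06355119e+01, -3.42820501e+01,  4.42377961e-05,
        4.06898267e-03, -2.03743514e-05]), 'eef_pos': array([ 164.08868289, -602.66270893,  249.62985365]), 'tcp_rot': array([-3.14035365e+00, -3.24165071e-05,  2.65812909e-01]), 'contact_force': array([-0.61360597, -0.48022234,  0.94476026]), 'wrist_torque': array([-0.04258506, -0.0196564 ,  0.00253401]), 'grasp_force': 0.0, 'opening': 1.000417612173844} 19.0
```

View pics/top0.png

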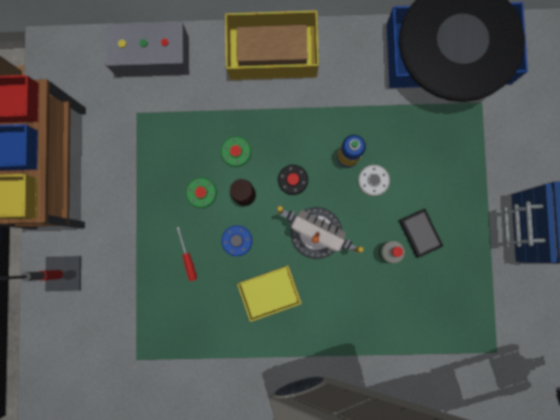

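View pics/scene0.png

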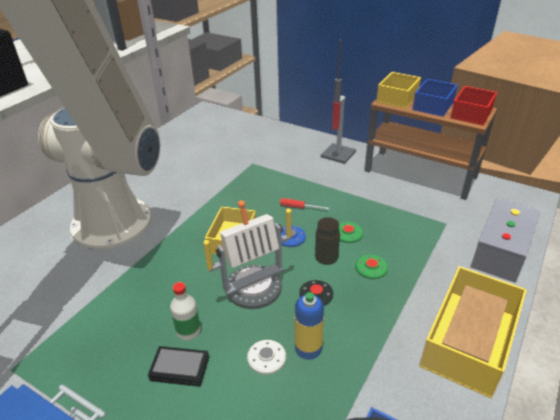

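Top view: candidates with red hubs are the black cover (293,180) and green covers (236,151) and (201,192). The black one fits, since the green ones are excluded. The lamp is at about (317,233), with yellow post tops at about (280,209) and (361,250). The enlarged crops below should confirm this and show which way the lamp faces.

```bash
cat >h.py <<'E'
import numpy as np,cv2
from scipy.spatial.transform import Rotation as R
def ray(f,u,v):
    d=R.from_euler('xyz',f["orientation"]).apply([(u-f["cx"])/f["fx"],(v-f["cy"])/f["fy"],1]); return np.array(f["position"]),d/np.linalg.norm(d)
def plane(f,u,v,z):
    p,d=ray(f,u,v); return p+d*(z-p[2])/d[2]
def proj(f,X):
    c=R.from_euler('xyz',f["orientation"]).inv().apply(np.array(X)-f["position"]); return np.array([f["fx"]*c[0]/c[2]+f["cx"],f["fy"]*c[1]/c[2]+f["cy"]])
def tri(f,a,g,b):
    p,d=ray(f,*a);q,e=ray(g,*b); s=np.linalg.lstsq(np.c_[d,-e],q-p,rcond=None)[0]
    A,B=p+d*s[0],q+e*s[1]; return (A+B)/2,np.linalg.norm(A-B)
def blobs(img,lo,hi,box,mn=4):
    h=cv2.cvtColor(img,cv2.COLOR_RGB2HSV); m=cv2.inRange(h,lo,hi); k=np.zeros_like(m);x0,y0,x1,y1=box;k[y0:y1,x0:x1]=255;m&=k
    n,l,s,c=cv2.connectedComponentsWithStats(m); return [(np.round(c[i],2).tolist(),s[i].tolist()) for i in range(1,n) if s[i,4]>=mn]
E
python3 - <<'E'
from h import *
from rig import cams
t=cams.grab_frame("top");s=cams.grab_frame("scene")
a=cv2.resize(t["image"][130:290,220:420],(800,600)[:1]+(640,),interpolation=cv2.INTER_CUBIC)
a=cv2.resize(t["image"][150:270,255:385],None,fx=3,fy=3,interpolation=cv2.INTER_CUBIC)
b=cv2.resize(s["image"][190:310,200:330],None,fx=3,fy=3,interpolation=cv2.INTER_CUBIC)
cv2.imwrite("pics/crop1.png",np.hstack([a,b])[:,:,::-1])
for n,f,box in(("top",t,(255,150,385,270)),("scene",s,(195,190,340,310))):
    print(n,"yel",blobs(f["image"],(18,120,90),(32,255,255),box))
    print(n,"red/or",blobs(f["image"],(0,130,80),(15,255,255),box))
E
```

```text
top yel [([279.78, 208.61], [278, 206, 5, 6, 23]), ([359.56, 249.08], [357, 247, 6, 5, 25]), ([284.03, 268.1], [277, 266, 13, 4, 30])]
top red/or [([292.66, 178.64], [287, 173, 12, 13, 125]), ([315.35, 238.19], [313, 234, 5, 8, 31])]
scene yel [([220.08, 229.46], [204, 207, 39, 62, 917]), ([249.92, 213.85], [245, 209, 10, 11, 72]), ([288.22, 221.35], [286, 209, 5, 27, 96])]
scene red/or [([291.84, 202.6], [280, 199, 24, 9, 146]), ([242.92, 211.32], [238, 201, 10, 23, 104]), ([316.15, 288.69], [310, 284, 13, 10, 105])]
```

View pics/crop1.png

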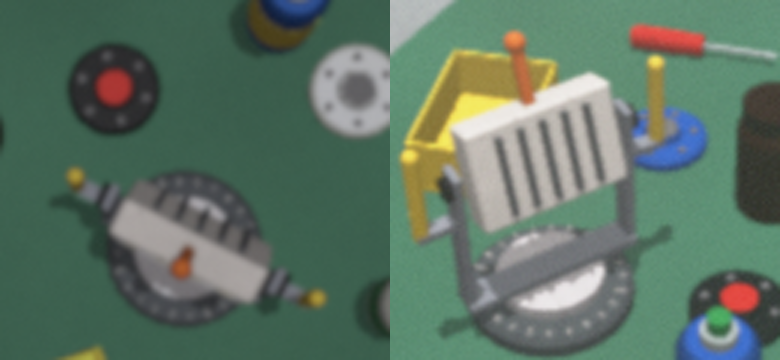

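The crop confirms the black cover with the red hub at top-view pixel (293,179). Its neighbours are the white cover and the can. The side facing the scene camera carries dark vent slots and no yellow lights, so it is the back of the head, and the lens should face the robot side. The knob leans towards the robot.

```bash
cat >geo.py <<'E'
from h import *
from rig import cams
t=cams.grab_frame("top");s=cams.grab_frame("scene")
hub=plane(t,292.66,178.64,20); print("hub top",hub,"scene",plane(s,316.15,288.69,20),tri(t,(292.66,178.64),s,(316.15,288.69)))
A=plane(t,279.78,208.61,217);B=plane(t,359.56,249.08,217);print("posts",A,B,np.linalg.norm(A-B),(A+B)/2)
print("scene posts px", proj(s,A),proj(s,B),"3D",tri(t,(279.78,208.61),s,(288.6,211.5)))
for v in (236.5,): print("knob",tri(t,(315.3,239.5),s,(241.6,205.5)))
c=(A+B)/2
print("c",c)
for n,u,v,z in(("white",374,180,13),("blue",237,240,13),("can",354,146,180),("jar",242,192,125),("oil",396,252,160),("bin",269,294,60),("frames",421,233,28)): print(n,plane(t,u,v,z).round())
d=hub[:2]-c[:2]; print("dir to hub",np.degrees(np.arctan2(d[1],d[0])),np.linalg.norm(d),"tilt needed",np.arctan2(150,np.linalg.norm(d)))
ax=(A-B)[:2];print("axis ang",np.degrees(np.arctan2(ax[1],ax[0])))
E
python3 geo.py
```

```text
hub top [706.35988704  49.20733827  20.        ] scene [705.97421554  51.15287438  20.        ] (array([706.41028307,  49.42057839,  21.77006989]), np.float64(0.7391150743531183))
posts [602.3378382   84.69057446 217.        ] [ 496.81447539 -110.33475974  217.        ] 221.7432323162197 [549.5761568  -12.82209264 217.        ]
scene posts px [287.5716119  210.62458867] [206.2708715  241.81758053] 3D (array([603.56331837,  85.38868057, 214.04202526]), np.float64(2.2867736456839474))
knob (array([522.54291395,   0.88342611, 258.82935249]), np.float64(2.2092902756648662))
c [549.5761568  -12.82209264 217.        ]
white [ 697. -185.   13.]
blue [534. 213.  13.]
can [ 764. -110.  180.]
jar [658. 187. 125.]
oil [ 488. -211.  160.]
bin [382. 123.  60.]
frames [ 541. -309.   28.]
dir to hub 21.585580166226617 168.60838759809675 tilt needed 0.7270592346535153
axis ang 61.5832809617151
```

```bash
cat >rows.py <<'E'
import sys,json,numpy as np
from rig import r
from scipy.spatial.transform import Rotation as R
# targets: x y z yaw(deg) ... printed as tool shift (m) and turn (rad) from the measured pose
s=r.sense();P=s["eef_pos"];Q=R.from_euler('xyz',s["tcp_rot"])
for t in json.loads(sys.argv[1]):
    d=Q.inv().apply(np.array(t[:3])-P)/1000; a=(Q.inv()*R.from_euler('xyz',[np.pi,0,np.radians(t[3])])).as_rotvec()
    print(d.round(3),a.round(3))
print(P.round(1),np.degrees(s["tcp_rot"]).round(1),s["qpos"].round(2),s["contact_force"].round(1),s["clock"])
E
python3 -m crank '[[0.603,-0.549,-0.09,0,0,-0.809,0],[0.603,-0.549,-0.09,0,0,-0.809,0],[0.603,-0.549,-0.09,0,0,-0.809,0],[0.603,-0.549,-0.09,0,0,-0.809,0],[0.603,-0.549,-0.09,0,0,-0.809,0]]'
python3 rows.py '[[602,85,340,61.6]]'
```

```text
clock: 0.8
eef_pos: [298.1, -391.7, 278.0]
tcp_rot: [3.141, 0.0, 1.021]
contact_force: [1.3, 0.5, 0.4]
opening: 0.999
grasp_force: 0.0
[ 0.565  0.01  -0.062] [ 0.     0.    -0.054]
[ 298.1 -391.7  278. ] [180.    0.   58.5] [-0.92  0.12  1.88  0.    1.15 -0.37] [1.3 0.5 0.4] 0.8
```

```bash
python3 -m crank '[[0.565,0.01,-0.062,0,0,-0.054,0],[0.565,0.01,-0.062,0,0,-0.054,0],[0.565,0.01,-0.062,0,0,-0.054,0],[0.565,0.01,-0.062,0,0,-0.054,0],[0.565,0.01,-0.062,0,0,-0.054,0]]'
python3 rows.py '[[602,85,340,61.6]]'
```

```text
clock: 1.3
eef_pos: [432.9, -182.7, 305.5]
tcp_rot: [3.141, -0.0, 1.07]
contact_force: [0.9, -0.4, 0.2]
opening: 1.003
grasp_force: 0.0
[ 0.316  0.02  -0.034] [ 0.001 -0.    -0.005]
[ 432.9 -182.7  305.5] [180.   -0.   61.3] [-0.4   0.05  1.89 -0.    1.2   0.1 ] [ 0.9 -0.4  0.2] 1.3
```

```bash
python3 -m crank '[[0.02,0.002,-0.045,0,0,0,0],[0.316,0.02,-0.045,0,0,0,0],[0.316,0.02,-0.045,0,0,0,0],[0.316,0.02,-0.045,0,0,0,0],[0.316,0.02,-0.045,0,0,0,0]]'
python3 rows.py '[[602,85,340,61.6]]'
```

```text
clock: 1.8
eef_pos: [550.8, 3.3, 350.3]
tcp_rot: [3.141, -0.0, 1.07]
contact_force: [0.5, -1.1, 0.2]
opening: 1.0
grasp_force: 0.0
[0.096 0.006 0.01 ] [ 0.001 -0.    -0.005]
[550.8   3.3 350.3] [180.   -0.   61.3] [ 0.    0.15  1.67 -0.    1.31  0.5 ] [ 0.5 -1.1  0.2] 1.8
```

```bash
python3 -m crank '[[0.097,0.006,0.01,0,0,0,0],[0.097,0.006,0.01,0,0,0,0],[0.097,0.006,0.01,0,0,0,0],[0.097,0.006,0.01,0,0,0,0],[0.097,0.006,0.04,0,0,0,0]]'
python3 rows.py '[[602.5,85,214,61.6]]'
python3 - <<'E'
from rig import cams
import cv2
cv2.imwrite("pics/w1.png",cams.grab_frame("wrist")["image"][:,:,::-1])
E
```

```text
clock: 2.3
eef_pos: [603.7, 83.1, 313.4]
tcp_rot: [3.136, -0.004, 1.07]
contact_force: [0.6, 0.4, -0.7]
opening: 0.998
grasp_force: 0.0
[ 0.001 -0.002  0.099] [ 0.006 -0.004 -0.005]
[603.7  83.1 313.4] [179.7  -0.2  61.3] [ 0.13  0.27  1.6  -0.    1.26  0.64] [ 0.6  0.4 -0.7] 2.3
```

View pics/w1.png

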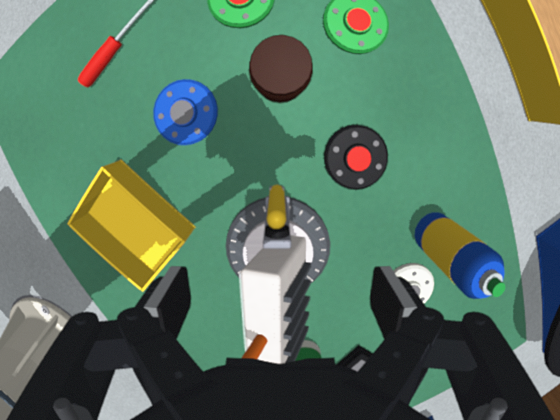

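The wrist view has the post top at (277,218), midway between the fingers at about x=178 and x=380. Vents are on the right side and there is no lens there. Descending around the post.

```bash
python3 -m crank '[[0.001,-0.002,0.05,0.006,-0.004,0,0],[0.001,-0.002,0.099,0.006,-0.004,0,0],[0.001,-0.002,0.099,0.006,-0.004,0,0.3],[0.001,-0.002,0.099,0.006,-0.004,0,0.6],[0.001,-0.002,0.099,0.006,-0.004,0,0.65]]' 20
python3 -m crank '[[0,0,0,0,0,0,0.65],[0,0,0,0,0,0,0.65],[0,0,0,0,0,0,0.65]]'
cat >arc.py <<'E'
import sys,json,subprocess,numpy as np
C=np.array([549.6,-12.8]);a=[float(v) for v in sys.argv[1:]]
subprocess.run(["python3","rows.py",json.dumps([[*(C+112*np.array([np.cos(np.radians(t)),np.sin(np.radians(t))])),214,t] for t in a])])
E
python3 arc.py 57 52 46 40 34
```

```text
clock: 2.85
eef_pos: [602.2, 85.0, 214.1]
tcp_rot: [-3.139, 0.002, 1.069]
contact_force: [0.4, -0.4, 0.6]
opening: 0.514
grasp_force: 0.0
clock: 3.15
eef_pos: [601.1, 85.4, 212.2]
tcp_rot: [-3.137, 0.003, 1.07]
contact_force: [-0.1, 0.2, -0.4]
opening: 0.351
grasp_force: 0.0
[ 0.001  0.01  -0.002] [-0.004  0.003  0.075]
[-0.     0.02  -0.002] [-0.004  0.003  0.162]
[-0.003  0.032 -0.002] [-0.004  0.004  0.267]
[-0.007  0.043 -0.002] [-0.004  0.004  0.372]
[-0.011  0.053 -0.002] [-0.004  0.004  0.476]
[601.1  85.4 212.2] [-179.7    0.2   61.3] [0.14 0.37 1.71 0.   1.08 0.64] [-0.1  0.2 -0.4] 3.15
```

```bash
python3 -m crank '[[0.001,0.01,-0.002,0,0,0.075,0.65],[0,0.02,-0.002,0,0,0.162,0.65],[-0.003,0.032,-0.002,0,0,0.267,0.65],[-0.007,0.043,-0.002,0,0,0.372,0.65],[-0.011,0.053,-0.002,0,0,0.476,0.65]]'
python3 arc.py 28 22 16 10 4
```

```text
clock: 3.65
eef_pos: [642.0, 50.6, 213.2]
tcp_rot: [-3.137, 0.006, 0.59]
contact_force: [-2.5, 1.4, 2.1]
opening: 0.349
grasp_force: 1.5
[-0.001  0.013 -0.001] [-0.004  0.006  0.101]
[-0.002  0.024 -0.001] [-0.004  0.006  0.206]
[-0.005  0.035 -0.001] [-0.003  0.007  0.31 ]
[-0.01   0.046 -0.001] [-0.003  0.007  0.415]
[-0.015  0.057 -0.001] [-0.003  0.007  0.52 ]
[642.   50.6 213.2] [-179.8    0.3   33.8] [0.08 0.42 1.62 0.   1.11 1.06] [-2.5  1.4  2.1] 3.65
```

Contact of about 3 N, as expected. I'll continue.

```bash
python3 -m crank '[[-0.001,0.013,-0.001,0,0,0.101,0.65],[-0.002,0.024,-0.001,0,0,0.206,0.65],[-0.005,0.035,-0.001,0,0,0.31,0.65],[-0.01,0.046,-0.001,0,0,0.415,0.65],[-0.015,0.057,-0.001,0,0,0.52,0.65]]'
python3 arc.py -2 -8 -14 -20 -26
```

```text
clock: 4.15
eef_pos: [661.5, -5.0, 213.8]
tcp_rot: [-3.141, 0.007, 0.07]
contact_force: [-2.1, 2.6, 1.3]
opening: 0.347
grasp_force: 1.5
[-0.001  0.012 -0.   ] [-0.001  0.007  0.105]
[-0.003  0.023 -0.   ] [-0.     0.007  0.209]
[-0.006  0.035 -0.   ] [0.    0.007 0.314]
[-0.01   0.046 -0.   ] [0.    0.007 0.419]
[-0.015  0.056 -0.   ] [0.001 0.007 0.523]
[661.5  -5.  213.8] [-179.9    0.4    4. ] [-0.01  0.45  1.58  0.    1.12  1.49] [-2.1  2.6  1.3] 4.15
```

```bash
python3 -m crank '[[-0.001,0.012,0,0,0.007,0.105,0.65],[-0.003,0.023,0,0,0.007,0.209,0.65],[-0.006,0.035,0,0,0.007,0.314,0.65],[-0.01,0.046,0,0,0.007,0.419,0.65],[-0.015,0.056,0,0,0.007,0.523,0.65]]'
python3 arc.py -32 -38 -44 -50 -55
```

```text
clock: 4.65
eef_pos: [650.5, -62.1, 213.8]
tcp_rot: [3.141, -0.0, -0.453]
contact_force: [0.3, 3.8, -1.2]
opening: 0.35
grasp_force: 1.5
[-0.001  0.012 -0.   ] [ 0.001 -0.     0.105]
[-0.003  0.023 -0.   ] [ 0.001 -0.     0.21 ]
[-0.006  0.035 -0.   ] [ 0.001 -0.     0.314]
[-0.01   0.046 -0.   ] [ 0.001 -0.     0.419]
[-0.014  0.054 -0.   ] [ 0.001 -0.     0.506]
[650.5 -62.1 213.8] [179.9  -0.  -26. ] [-0.1   0.43  1.6  -0.    1.11  1.93] [ 0.3  3.8 -1.2] 4.65
```

```bash
python3 -m crank '[[-0.001,0.012,0,0,0,0.105,0.65],[-0.003,0.023,0,0,0,0.21,0.65],[-0.006,0.035,0,0,0,0.314,0.65],[-0.01,0.046,0,0,0,0.419,0.65],[-0.014,0.054,0,0,0,0.506,0.65]]'
python3 arc.py -58 -62 -66 -68 -69
python3 - <<'E'
from h import *
from rig import cams
t=cams.grab_frame("top");s=cams.grab_frame("scene")
box=(220,190,420,310)
print(blobs(t["image"],(18,120,90),(32,255,255),box),blobs(t["image"],(0,130,80),(15,255,255),box))
a=cv2.resize(t["image"][140:290,230:400],None,fx=2.3,fy=2.3);b=cv2.resize(s["image"][170:320,180:350],None,fx=2.3,fy=2.3)
cv2.imwrite("pics/c2.png",np.hstack([a,b])[:,:,::-1])
E
```

```text
clock: 5.15
eef_pos: [614.4, -104.8, 214.0]
tcp_rot: [3.141, -0.001, -0.96]
contact_force: [1.2, 2.6, -1.4]
opening: 0.352
grasp_force: 1.4
[-0.001  0.006  0.   ] [ 0.    -0.001  0.053]
[-0.001  0.014  0.   ] [ 0.    -0.001  0.123]
[-0.003  0.022  0.   ] [ 0.    -0.001  0.192]
[-0.003  0.026  0.   ] [ 0.    -0.001  0.227]
[-0.004  0.027  0.   ] [ 0.    -0.001  0.245]
[ 614.4 -104.8  214. ] [ 1.8e+02 -1.0e-01 -5.5e+01] [-0.17  0.39  1.67 -0.    1.08  2.36] [ 1.2  2.6 -1.4] 5.15
[([285.3, 258.1], [283, 256, 5, 5, 20]), ([269.96, 290.89], [238, 266, 63, 44, 1970])] [([312.38, 217.6], [309, 214, 7, 9, 42])]
```

View pics/c2.png

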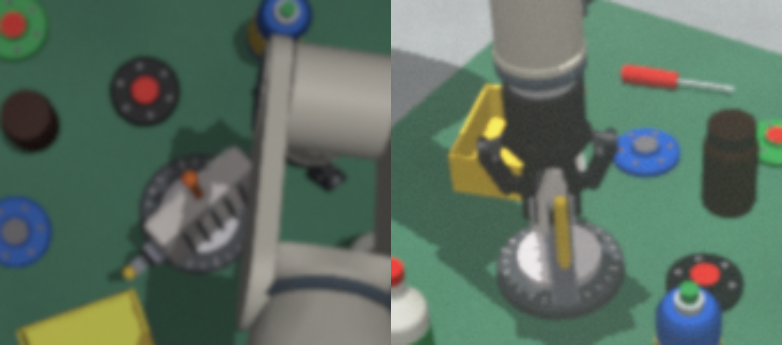

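The lamp now faces up-left towards the black cover, with its vents on the robot side. Post B is at top-view pixel (285,258), clear of the arm. I'll measure the remaining angle from it.

```bash
cat >ang.py <<'E'
from h import *
from rig import cams
t=cams.grab_frame("top");C=np.array([549.6,-12.8]);H=np.array([706.4,49.3])
for c,s in blobs(t["image"],(18,120,90),(32,255,255),(270,190,400,300),10):
    if s[4]<60:
        p=plane(t,*c,217)[:2]-C; print("post",np.degrees(np.arctan2(p[1],p[0])).round(2),np.linalg.norm(p).round(1))
d=H-C;print("want", np.degrees(np.arctan2(d[1],d[0]))+90)
E
python3 ang.py
```

```text
post 128.83 112.1
want 111.60583997887005
```

```bash
python3 arc.py -60 -65 -69 -72 -72.3
```

```text
[-0.001  0.01   0.   ] [ 0.001 -0.002  0.093]
[-0.003  0.02   0.   ] [ 0.001 -0.002  0.181]
[-0.004  0.027  0.   ] [ 0.001 -0.002  0.251]
[-0.006  0.033  0.   ] [ 0.001 -0.002  0.303]
[-0.006  0.033  0.   ] [ 0.001 -0.002  0.308]
[ 614.4 -105.1  214.2] [ 1.799e+02 -1.000e-01 -5.460e+01] [-0.17  0.39  1.67 -0.    1.08  2.35] [-0.1 -0.1  0.2] 5.3
```

```bash
python3 -m crank '[[-0.001,0.01,0,0,0,0.093,0.65],[-0.003,0.02,0,0,0,0.181,0.65],[-0.004,0.027,0,0,0,0.251,0.65],[-0.006,0.033,0,0,0,0.303,0.65],[-0.006,0.033,0,0,0,0.305,0.65]]'
python3 -m crank '[[0,0,0,0,0,0,0.65]]'
python3 ang.py; python3 rows.py '[]'
```

```text
clock: 5.8
eef_pos: [584.4, -119.1, 214.3]
tcp_rot: [3.141, -0.002, -1.259]
contact_force: [0.6, 0.4, -0.0]
opening: 0.352
grasp_force: 0.0
clock: 5.9
eef_pos: [584.3, -118.8, 214.0]
tcp_rot: [3.141, -0.002, -1.257]
contact_force: [0.2, 0.3, 0.1]
opening: 0.348
grasp_force: 0.0
post 112.64 112.3
want 111.60583997887005
[ 584.3 -118.8  213.9] [ 1.799e+02 -1.000e-01 -7.200e+01] [-0.2   0.35  1.73 -0.    1.06  2.63] [-0.3  0.3  0.3] 5.95
```

```bash
python3 -m crank '[[0,0.002,0,0,0,0.01,0.65],[0,0.003,0,0,0,0.02,0.65],[0,0.003,0,0,0,0.02,0.65]]'
python3 ang.py
```

```text
clock: 6.25
eef_pos: [581.4, -119.8, 213.9]
tcp_rot: [3.141, -0.002, -1.28]
contact_force: [2.7, 1.0, 0.6]
opening: 0.354
grasp_force: 1.3
post 111.22 111.7
want 111.60583997887005
```

```bash
python3 -m crank '[[0,-0.008,0,0,0,0,0.6],[0,-0.008,-0.04,0,0,0,0.6],[0,-0.008,-0.09,0,0,0,0.6],[0,-0.008,-0.14,0,0,0,0.6],[0,-0.008,-0.14,0,0,0,0.6]]'
cat >ang2.py <<'E'
from h import *
from rig import cams
t=cams.grab_frame("top");s=cams.grab_frame("scene")
print(blobs(t["image"],(18,120,90),(32,255,255),(270,190,400,300),6));print(blobs(t["image"],(0,130,80),(15,255,255),(295,195,350,260)))
print(blobs(s["image"],(0,130,80),(15,255,255),(200,170,300,290)))
cv2.imwrite("pics/c3.png",cv2.resize(np.hstack([t["image"][150:290,240:400],s["image"][170:310,180:340]]),None,fx=2.4,fy=2.4)[:,:,::-1])
E
python3 ang.py;python3 ang2.py
```

```text
clock: 6.8
eef_pos: [592.0, -118.0, 361.5]
tcp_rot: [-3.133, -0.007, -1.28]
contact_force: [0.9, -0.3, -0.2]
opening: 0.403
grasp_force: 0.0
post 111.22 111.7
want 111.60583997887005
[([278.0, 246.0], [276, 244, 5, 5, 21]), ([282.47, 284.99], [270, 266, 30, 34, 781])]
[([315.73, 215.38], [313, 212, 6, 9, 37])]
[([290.0, 202.39], [280, 199, 20, 8, 125]), ([258.52, 216.53], [254, 208, 10, 21, 62])]
```

View pics/c3.png

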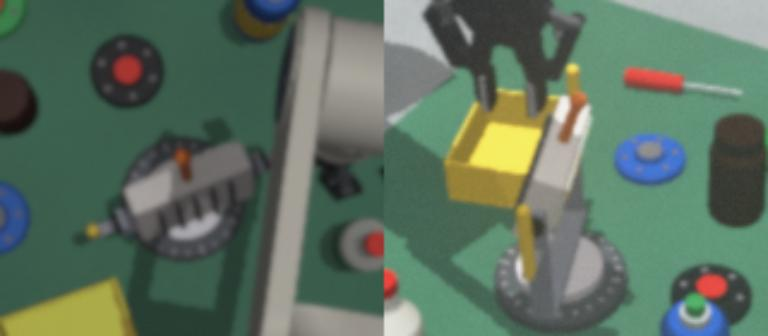

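The swivel is right: the post is at 111.2° and the target is 111.6°. The knob ball is at about top-view pixel (316,214.5) and scene pixel (260.5,212.5).

```bash
cat >knob.py <<'E'
import sys
from h import *
from rig import cams
t=cams.grab_frame("top");s=cams.grab_frame("scene");a=[float(v) for v in sys.argv[1:]]
p,e=tri(t,a[:2],s,a[2:]);C=np.array([549.6,-12.8]);u=np.array([np.cos(np.radians(21.6)),np.sin(np.radians(21.6))])
q=p[:2]-C; print("knob",p.round(1),"miss",e.round(1),"fwd",(q@u).round(1),"lat",(q@[-u[1],u[0]]).round(1),"tilt",np.arctan2(q@u,p[2]-170).round(3))
E
python3 knob.py 316 214.5 260.5 212.5
python3 - <<'E'
import numpy as np
C=np.array([549.6,-12.8]);u=np.array([np.cos(np.radians(21.6)),np.sin(np.radians(21.6))])
for T in(.31,.45,.6,.727):print(T,(C+98*np.sin(T)*u).round(1),(170+98*np.cos(T)).round(1))
E
python3 rows.py '[[577.7,-1.7,340,-68.4],[577.7,-1.7,275,-68.4]]'
```

```text
knob [581.2  -3.3 263. ] miss 1.0 fwd 32.9 lat -2.8 tilt 0.34
0.31 [577.4  -1.8] 263.3
0.45 [589.2   2.9] 258.2
0.6 [601.    7.6] 250.9
0.727 [610.2  11.2] 243.2
[-0.114 -0.023  0.012] [ 0.004 -0.    -0.086]
[-0.114 -0.023  0.077] [ 0.004 -0.    -0.086]
[ 588.2 -117.3  352. ] [179.8  -0.  -73.3] [-0.2   0.24  1.57 -0.    1.34  2.65] [-0.8  0.5 -0.6] 7.05
```

```bash
python3 -m crank '[[-0.114,-0.025,0.01,0.004,0,-0.086,0.2],[-0.114,-0.025,0.01,0.004,0,-0.086,0.2],[-0.114,-0.025,0.01,0.004,0,-0.086,0.2],[-0.114,-0.025,0.01,0.004,0,-0.086,0.2]]'
python3 rows.py '[[580,-1.7,275,-68.4]]'
```

```text
clock: 7.45
eef_pos: [579.4, 1.0, 342.0]
tcp_rot: [-3.141, -0.001, -1.191]
contact_force: [-0.3, -0.5, 0.2]
opening: 0.801
grasp_force: 0.0
[0.003 0.    0.067] [-0.    -0.001  0.003]
[579.4   1.  342. ] [-180.    -0.   -68.3] [-0.    0.21  1.63 -0.    1.31  2.76] [-0.3 -0.5  0.2] 7.45
```

```bash
python3 -m crank '[[0.003,0,0.04,0,0,0,0.2],[0.003,0,0.067,0,0,0,0.2],[0.003,0,0.067,0,0,0,0.4],[0.003,0,0.067,0,0,0,0.6],[0.003,0,0.067,0,0,0,0.65]]'
python3 -m crank '[[0,0,0,0,0,0,0.65],[0,0,0,0,0,0,0.65]]'
python3 - <<'E'
import json,subprocess,numpy as np
C=np.array([549.6,-12.8]);u=np.array([np.cos(np.radians(21.6)),np.sin(np.radians(21.6))])
L=[]
for T in(.40,.48,.56,.64,.70): L.append([*(C+(98*np.sin(T)+6)*u),170+98*np.cos(T)+12,-68.4])
subprocess.run(["python3","rows.py",json.dumps(L)])
E
```

```text
clock: 7.95
eef_pos: [582.5, -4.5, 278.1]
tcp_rot: [-3.137, -0.003, -1.195]
contact_force: [0.4, 0.1, 0.5]
opening: 0.351
grasp_force: 0.0
clock: 8.15
eef_pos: [582.1, -4.0, 277.8]
tcp_rot: [-3.137, -0.003, -1.194]
contact_force: [-0.7, 0.0, -0.0]
opening: 0.352
grasp_force: 0.0
[-0.004 -0.011  0.006] [-0.005 -0.003 -0.   ]
[-0.004 -0.018  0.009] [-0.005 -0.003 -0.   ]
[-0.004 -0.025  0.013] [-0.005 -0.003 -0.   ]
[-0.004 -0.031  0.017] [-0.005 -0.003 -0.   ]
[-0.004 -0.036  0.021] [-0.005 -0.003 -0.   ]
[582.1  -4.  277.8] [-1.797e+02 -1.000e-01 -6.840e+01] [-0.01  0.26  1.7  -0.    1.18  2.76] [-0.7  0.  -0. ] 8.15
```

```bash
python3 -m crank '[[-0.003,-0.011,0.006,0,0,0,0.65],[-0.003,-0.018,0.009,0,0,0,0.65],[-0.003,-0.025,0.013,0,0,0,0.65],[-0.003,-0.031,0.017,0,0,0,0.65],[-0.003,-0.036,0.021,0,0,0,0.65]]'
python3 ang.py; python3 ang2.py; python3 rows.py '[]'
```

```text
clock: 8.65
eef_pos: [614.7, 12.5, 255.3]
tcp_rot: [-3.139, -0.002, -1.194]
contact_force: [-0.5, -0.5, 2.1]
opening: 0.351
grasp_force: 1.3
post -69.0 112.2
post 111.23 110.9
want 111.60583997887005
[([361.0, 211.5], [359, 209, 5, 6, 24]), ([278.28, 245.89], [276, 244, 5, 5, 18]), ([277.38, 285.02], [270, 268, 20, 32, 463])]
[]
[([290.53, 200.89], [288, 199, 6, 5, 19]), ([270.62, 224.33], [261, 218, 18, 15, 76])]
[614.   12.4 254.9] [-1.799e+02 -1.000e-01 -6.840e+01] [ 0.02  0.33  1.65 -0.    1.15  2.78] [-0.   1.  -0.7] 8.8
```

View pics/c3.png

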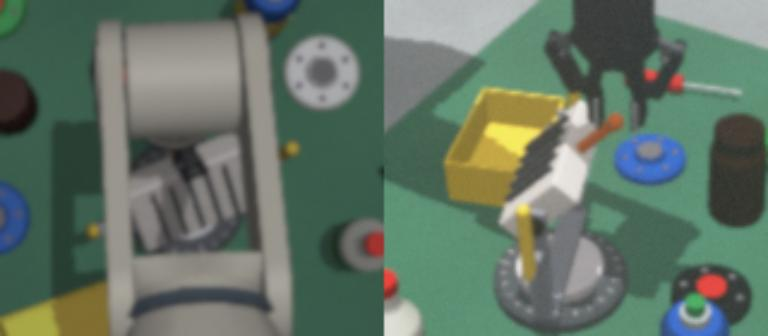

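```bash
cat >one.py <<'E'
import sys
from h import *
from rig import cams
s=cams.grab_frame("scene");h=cv2.cvtColor(s["image"],cv2.COLOR_RGB2HSV);m=cv2.inRange(h,(0,130,80),(15,255,255))
m[:195]=0;m[245:]=0;m[:,:245]=0;m[:,286:]=0
y,x=np.nonzero(m);P=np.c_[x,y].astype(float);c=P.mean(0);d=np.linalg.svd(P-c)[2][0];d=d*np.sign(d[0]) ;k=(P-c)@d
C=np.array([549.6,-12.8,170]);u=np.array([np.cos(np.radians(21.2)),np.sin(np.radians(21.2)),0]);n=np.array([-u[1],u[0],0])
print(c,d,k.min(),k.max())
# rod/knob line against the vertical plane of the beam
end=c+d*(k.max()-4)
for uv in(c,end):
    p,v=ray(s,*uv);X=p+v*((C-p)@n)/(v@n)-C;print("px",uv.round(1),"fwd",(X@u).round(1),"up",X[2].round(1),"R",np.linalg.norm(X).round(1),"tilt",np.arctan2(X@u,X[2]).round(3))
E
python3 one.py
```

```text
[270.33333333 224.52      ] [ 0.79817146 -0.60243035] -11.353348926009446 9.444730029409747
px [270.3 224.5] fwd 54.2 up 56.8 R 78.5 tilt 0.761
px [274.7 221.2] fwd 65.0 up 68.2 R 94.2 tilt 0.762
```

```bash
python3 -m crank '[[0,-0.005,-0.03,0,0,0,0.6],[0,-0.005,-0.08,0,0,0,0.5],[0.1,0,-0.12,0,0,0,0.5],[0.2,0.02,-0.12,0,0,0,0.5],[0.25,0.05,-0.12,0,0,0,0.5]]'
python3 one.py; python3 ang.py;python3 ang2.py; python3 rows.py '[]'
```

```text
clock: 9.35
eef_pos: [649.8, -128.9, 367.3]
tcp_rot: [-3.136, -0.003, -1.193]
contact_force: [0.1, -1.0, -0.7]
opening: 0.501
grasp_force: 0.0
[274.14655172 218.28448276] [ 0.5414681  -0.84072129] -18.107897713105523 22.08967134110295
px [274.1 218.3] fwd 64.0 up 77.0 R 100.1 tilt 0.693
px [283.9 203.1] fwd 88.1 up 124.3 R 152.3 tilt 0.617
post 111.22 111.7
want 111.60583997887005
[([278.0, 246.0], [276, 244, 5, 5, 21]), ([282.43, 285.02], [270, 266, 30, 34, 778])]
[([311.33, 206.95], [307, 199, 9, 19, 100])]
[([289.79, 202.44], [280, 198, 20, 9, 130]), ([271.01, 223.81], [261, 217, 19, 16, 89])]
[ 648.6 -128.8  365.5] [-1.798e+02 -1.000e-01 -6.860e+01] [-0.2   0.33  1.41  0.    1.4   2.57] [-0.8  1.1  0.3] 9.55
```

View pics/c3.png

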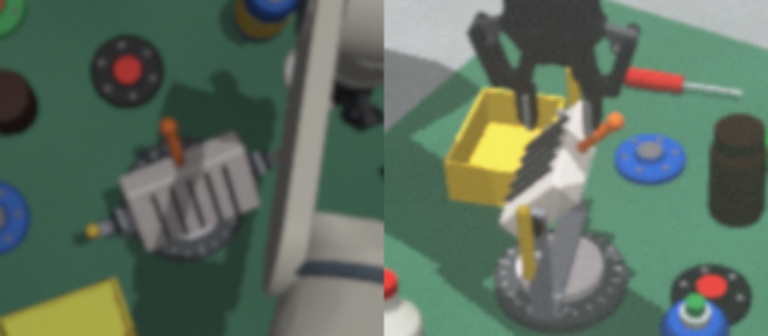

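```bash
python3 knob.py 310.2 202.6 275.8 221.1
python3 - <<'E'
from h import *
from rig import cams
t=cams.grab_frame("top");s=cams.grab_frame("scene")
C=np.array([549.6,-12.8]);u=np.array([np.cos(np.radians(21.2)),np.sin(np.radians(21.2))])
for T in(.68,.7,.727,.75,.78):
    X=[*(C+98*np.sin(T)*u),170+98*np.cos(T)];print(T,proj(t,X).round(1),proj(s,X).round(1))
for n,f,(x0,y0,x1,y1) in(("t",t,(298,192,322,222)),("s",s,(255,210,284,235))):
    h=cv2.cvtColor(f["image"],cv2.COLOR_RGB2HSV)[y0:y1,x0:x1];m=cv2.inRange(h,(0,120,60),(16,255,255))
    d=cv2.distanceTransform(cv2.copyMakeBorder(m,1,1,1,1,0),cv2.DIST_L2,5);k=np.argwhere(d>d.max()-.6).mean(0)[::-1]-1+[x0,y0]
    print(n,"ball (largest inscribed)",k,d.max())
E
```

```text
knob [613.5   9.5 240.7] miss 1.0 fwd 67.6 lat -2.8 tilt 0.764
0.68 [310.2 204.8] [273.2 218.5]
0.7 [310.  204.3] [273.8 218.9]
0.727 [309.6 203.6] [274.7 219.6]
0.75 [309.4 203.1] [275.4 220.1]
0.78 [309.  202.4] [276.3 220.9]
t ball (largest inscribed) [310. 203.] 4.0
s ball (largest inscribed) [275.5 220.5] 3.5969
```

Both views put the tilt at about 0.755 and the target is 0.727, so it's slightly over. I'll straddle the knob again and pull it back about 3 mm.

```bash
cat >kt.py <<'E'
import sys,json,subprocess,numpy as np
C=np.array([549.6,-12.8]);u=np.array([np.cos(np.radians(21.6)),np.sin(np.radians(21.6))])
subprocess.run(["python3","rows.py",json.dumps([[*(C+f*u),z,-68.4] for f,z in json.loads(sys.argv[1])])])
E
python3 kt.py '[[67,335],[67,300]]'
```

```text
[-0.142 -0.017  0.03 ] [-0.003 -0.001  0.001]
[-0.142 -0.017  0.065] [-0.003 -0.001  0.001]
[ 648.7 -126.4  365.6] [-1.798e+02 -1.000e-01 -6.830e+01] [-0.19  0.33  1.42  0.    1.4   2.57] [-0.3 -0.  -0.1] 9.75
```

```bash
python3 -m crank '[[-0.142,-0.017,0.03,0,0,0,0.3],[-0.142,-0.017,0.03,0,0,0,0.3],[-0.142,-0.017,0.03,0,0,0,0.3],[-0.142,-0.017,0.03,0,0,0,0.3],[-0.142,-0.017,0.055,0,0,0,0.3]]'
python3 kt.py '[[67,290],[67,254]]'
```

```text
clock: 10.25
eef_pos: [613.9, 13.0, 313.6]
tcp_rot: [-3.133, -0.004, -1.19]
contact_force: [1.0, -0.4, -0.4]
opening: 0.701
grasp_force: 0.0
[0.    0.003 0.024] [-0.008 -0.004  0.004]
[0.    0.003 0.06 ] [-0.008 -0.004  0.004]
[613.9  13.  313.6] [-179.5   -0.2  -68.2] [ 0.02  0.28  1.59 -0.    1.26  2.78] [ 1.  -0.4 -0.4] 10.25
```

```bash
python3 -m crank '[[0,0.002,0.024,0,0,0,0.3],[0,0.002,0.057,0,0,0,0.3],[0,0.002,0.057,0,0,0,0.5],[0,0.002,0.057,0,0,0,0.65],[0,0.002,0.057,0,0,0,0.65]]'
python3 -m crank '[[0,0,0,0,0,0,0.65],[0,0,0,0,0,0,0.65]]'
python3 kt.py '[[63,254],[61,254],[59.5,254]]'; python3 one.py
```

```text
clock: 10.75
eef_pos: [612.1, 9.9, 255.5]
tcp_rot: [-3.136, -0.003, -1.194]
contact_force: [0.3, 0.5, 0.4]
opening: 0.354
grasp_force: 0.0
clock: 10.95
eef_pos: [611.7, 9.8, 254.9]
tcp_rot: [-3.137, -0.002, -1.194]
contact_force: [-0.2, -0.1, 0.4]
opening: 0.347
grasp_force: 0.0
[-0.002  0.003  0.001] [-0.005 -0.002 -0.   ]
[-0.002  0.005  0.001] [-0.005 -0.002 -0.   ]
[-0.002  0.007  0.001] [-0.005 -0.002 -0.   ]
[611.7   9.8 254.9] [-1.797e+02 -1.000e-01 -6.840e+01] [ 0.01  0.33  1.66 -0.    1.15  2.78] [-0.2 -0.1  0.4] 10.95
[270.33333333 224.43589744] [ 0.80034059 -0.59954562] -11.405324388847438 9.395012972867292
px [270.3 224.4] fwd 54.2 up 57.1 R 78.7 tilt 0.759
px [274.7 221.2] fwd 64.9 up 68.3 R 94.2 tilt 0.76
```

```bash
python3 -m crank '[[0,0.004,0,0,0,0,0.65],[0,0.006,0,0,0,0,0.65],[0,0.007,0,0,0,0,0.65],[0,0.007,0,0,0,0,0.65]]'
python3 one.py
```

```text
clock: 11.4
eef_pos: [605.9, 7.6, 254.7]
tcp_rot: [-3.135, -0.002, -1.194]
contact_force: [4.1, 2.0, 1.9]
opening: 0.348
grasp_force: 2.6
[271.5125 221.8125] [ 0.61098804 -0.79163982] -13.696202686414479 26.299984721183854
px [271.5 221.8] fwd 57.3 up 65.5 R 87.0 tilt 0.718
px [285.1 204.2] fwd 90.8 up 121.5 R 151.7 tilt 0.642
```

```bash
sed -i 's/m\[:195\]=0/m[:211]=0/' one.py; python3 one.py; python3 -m crank '[[0,-0.005,0,0,0,0,0.65],[0,-0.005,0,0,0,0,0.6]]'; python3 one.py
```

```text
[269.90666667 224.32      ] [ 0.7800317  -0.62574001] -11.127425535333346 9.487701659365774
px [269.9 224.3] fwd 53.1 up 57.3 R 78.2 tilt 0.747
px [274.2 220.9] fwd 63.8 up 69.1 R 94.1 tilt 0.746
clock: 11.7
eef_pos: [609.2, 9.0, 253.5]
tcp_rot: [-3.139, -0.002, -1.194]
contact_force: [0.5, 0.6, -0.3]
opening: 0.397
grasp_force: 0.0
[270.3164557  224.10126582] [ 0.79220128 -0.61025989] -11.5905288795394 9.200011545343314
px [270.3 224.1] fwd 54.2 up 58.1 R 79.5 tilt 0.75
px [274.4 220.9] fwd 64.4 up 69.0 R 94.4 tilt 0.751
```

```bash
python3 -m crank '[[0,0.004,0,0,0,0,0.65],[0,0.006,0,0,0,0,0.65],[0,0.008,0,0,0,0,0.65],[0,0.008,0,0,0,0,0.65]]'
python3 -m crank '[[0,-0.006,0,0,0,0,0.6],[0,-0.006,0,0,0,0,0.5]]'; python3 one.py
```

```text
clock: 12.15
eef_pos: [603.6, 6.8, 255.1]
tcp_rot: [-3.133, -0.002, -1.194]
contact_force: [6.5, 5.0, 5.5]
opening: 0.35
grasp_force: 3.7
clock: 12.35
eef_pos: [607.3, 8.3, 253.3]
tcp_rot: [-3.14, -0.002, -1.194]
contact_force: [0.3, 0.6, -0.8]
opening: 0.499
grasp_force: 0.0
[269.61842105 223.40789474] [ 0.76589315 -0.64296787] -11.482269401534847 9.130603320119443
px [269.6 223.4] fwd 52.5 up 60.1 R 79.8 tilt 0.718
px [273.5 220.1] fwd 62.4 up 71.3 R 94.7 tilt 0.719
```

```bash
python3 -m crank '[[0,0,-0.04,0,0,0,0.4],[0,0,-0.09,0,0,0,0.4],[0.05,0,-0.11,0,0,0,0.4],[0.15,0.02,-0.11,0,0,0,0.4],[0.25,0.05,-0.11,0,0,0,0.4]]'
python3 -m crank '[[0.1,0.02,0,0,0,0,0.4],[0.15,0.02,0,0,0,0,0.4],[0.2,0.02,0,0,0,0,0.4],[0.2,0.02,0,0,0,0,0.4]]'
python3 - <<'E'
from h import *
from rig import cams
t=cams.grab_frame("top");s=cams.grab_frame("scene")
C=np.array([549.6,-12.8])
P=[]
for c,q in blobs(t["image"],(18,120,90),(32,255,255),(270,190,400,300),10):
    if q[4]<60: P.append(plane(t,*c,217)[:2]);print(c,P[-1])
if len(P)==2: d=P[1]-P[0];print("mid",(P[0]+P[1])/2,"beam dir",(np.degrees(np.arctan2(d[1],d[0]))-90)%180)
print("hub",blobs(t["image"],(0,130,80),(15,255,255),(280,165,305,192)),"can etc")
k=[]
for f,(x0,y0,x1,y1) in((t,(298,192,322,222)),(s,(255,210,284,235))):
    h=cv2.cvtColor(f["image"],cv2.COLOR_RGB2HSV)[y0:y1,x0:x1];m=cv2.inRange(h,(0,120,60),(16,255,255))
    d=cv2.distanceTransform(cv2.copyMakeBorder(m,1,1,1,1,0),cv2.DIST_L2,5);k.append(np.argwhere(d>d.max()-.6).mean(0)[::-1]-1+[x0,y0])
p,e=tri(t,k[0],s,k[1]);print(k,p,e,"fwd",np.linalg.norm(p[:2]-C),"dir",np.degrees(np.arctan2(*(p[:2]-C)[::-1])),"tilt",np.arctan2(np.linalg.norm(p[:2]-C),p[2]-170))
a=t["image"][140:300,225:405];b=s["image"][190:350,180:360]
cv2.imwrite("pics/c4.png",cv2.resize(np.hstack([a,b]),None,fx=2.2,fy=2.2)[:,:,::-1])
E
python3 one.py; python3 rows.py '[]'
```

```text
clock: 12.9
eef_pos: [639.6, -134.9, 364.0]
tcp_rot: [-3.138, -0.003, -1.193]
contact_force: [1.5, 0.3, -0.2]
opening: 0.604
grasp_force: 0.0
clock: 13.3
eef_pos: [693.4, -327.8, 363.0]
tcp_rot: [-3.14, -0.001, -1.195]
contact_force: [1.6, 1.1, 0.6]
opening: 0.597
grasp_force: 0.0
[361.38, 211.52] [ 589.92896198 -118.28567905]
[278.0, 246.0] [509.18071999  91.29239807]
mid [549.55484098 -13.49664049] beam dir 21.07115232219745
hub [([292.53, 178.67], [287, 173, 12, 13, 124])] can etc
[array([310.66666667, 204.16666667]), array([274.6, 219.2])] [609.74713267   9.08245622 245.13547725] 2.4944570363654592 fwd 64.00405814037472 dir 19.992168612726168 tilt 0.7055663474867726
[269.90361446 222.98795181] [ 0.76080485 -0.64898072] -12.085402031302932 9.285029837781005
px [269.9 223. ] fwd 53.3 up 61.5 R 81.3 tilt 0.714
px [273.9 219.6] fwd 63.3 up 73.1 R 96.7 tilt 0.714
[ 693.1 -328.8  361.2] [-180.    -0.   -68.6] [-0.44  0.52  1.15  0.    1.48  2.32] [ 0.3  0.6 -0.8] 13.45
```

View pics/c4.png

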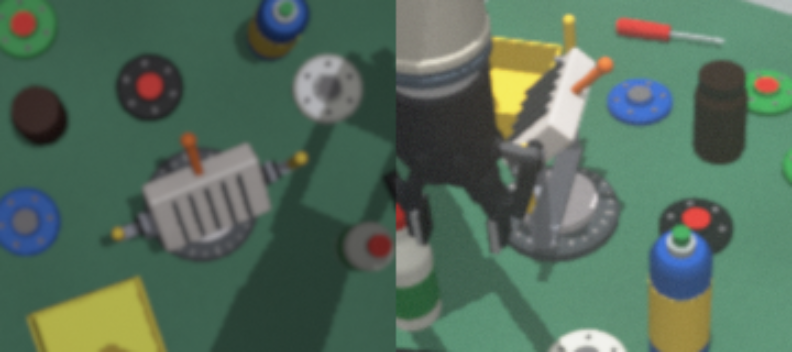

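Everything else is untouched. The beam heads at 21.1° (hub at about 21.8°) and tilt is 0.71–0.72 (target 0.727). I'll nudge the post at top-view pixel (361,211) about 0.8° anticlockwise.

```bash
python3 rows.py '[[590,-118.3,330,-68.8]]'
```

```text
[-0.234  0.019  0.031] [-0.    -0.     0.003]
[ 693.1 -328.8  361.2] [-180.    -0.   -68.6] [-0.44  0.52  1.15  0.    1.48  2.32] [ 0.3  0.6 -0.8] 13.45
```

```bash
python3 -m crank '[[-0.234,0.019,0.03,0,0,0,0.2],[-0.234,0.019,0.03,0,0,0,0.2],[-0.234,0.019,0.03,0,0,0,0.2],[-0.234,0.019,0.03,0,0,0,0.2],[-0.234,0.019,0.03,0,0,0,0.2]]'
python3 -m crank '[[0,0,0,0,0,0,0.2],[0,0,0,0,0,0,0.2]]'
python3 rows.py '[[590,-118.3,214,-68.8]]'
```

```text
clock: 13.95
eef_pos: [587.5, -111.7, 332.6]
tcp_rot: [-3.14, -0.0, -1.193]
contact_force: [1.9, 0.7, 0.1]
opening: 0.798
grasp_force: 0.0
clock: 14.15
eef_pos: [589.6, -113.8, 333.5]
tcp_rot: [-3.139, -0.002, -1.192]
contact_force: [0.3, 0.0, 0.6]
opening: 0.8
grasp_force: 0.0
[0.004 0.002 0.12 ] [-0.003 -0.002  0.009]
[ 589.6 -113.8  333.5] [-1.798e+02 -1.000e-01 -6.830e+01] [-0.19  0.25  1.59 -0.    1.3   2.57] [0.3 0.  0.6] 14.15
```

```bash
python3 -m crank '[[0.004,0.002,0.05,0,0,0.009,0.2],[0.004,0.002,0.1,0,0,0.009,0.2],[0.004,0.002,0.118,0,0,0.009,0.3],[0.004,0.002,0.118,0,0,0.009,0.65],[0.004,0.002,0.118,0,0,0.009,0.65]]'
python3 -m crank '[[0,0,0,0,0,0,0.65],[0,0,0,0,0,0,0.65],[0,0,0,0,0,0,0.65]]'
python3 rows.py '[[597.5,-115.3,214,-68.8]]'
```

```text
clock: 14.65
eef_pos: [590.9, -120.3, 215.7]
tcp_rot: [-3.138, -0.002, -1.204]
contact_force: [1.2, -1.0, 0.9]
opening: 0.368
grasp_force: 0.0
clock: 14.95
eef_pos: [590.8, -119.8, 216.4]
tcp_rot: [-3.137, -0.003, -1.203]
contact_force: [-0.4, 0.3, 0.4]
opening: 0.353
grasp_force: 0.0
[-0.002 -0.008  0.002] [-0.005 -0.003 -0.002]
[ 590.8 -119.8  216.4] [-179.7   -0.2  -68.9] [-0.2   0.35  1.72  0.    1.07  2.57] [-0.4  0.3  0.4] 14.95
```

```bash
python3 -m crank '[[0,-0.004,0,0,0,0,0.65],[0,-0.007,0,0,0,0,0.65],[0,-0.009,0,0,0,0,0.65],[0,-0.009,0,0,0,0,0.65]]'; python3 ang.py
```

```text
clock: 15.35
eef_pos: [598.8, -116.3, 215.2]
tcp_rot: [-3.139, -0.002, -1.203]
contact_force: [1.0, 0.2, -0.5]
opening: 0.348
grasp_force: 0.2
post 111.94 111.5
want 111.60583997887005
```

```bash
python3 -m crank '[[0,0.008,0,0,0,0,0.6],[0,0.008,-0.04,0,0,0,0.6],[0,0.008,-0.09,0,0,0,0.5],[0,0.008,-0.13,0,0,0,0.4],[0.05,0.008,-0.14,0,0,0,0.3]]'
python3 -m crank '[[0.1,0.02,0,0,0,0,0.3],[0.15,0.02,0,0,0,0,0.3],[0.2,0.02,0,0,0,0,0.3],[0.2,0.02,0,0,0,0,0.3],[0.2,0.02,0,0,0,0,0.3]]'
python3 ang.py; python3 one.py; python3 -c "
from h import *
from rig import cams
t=cams.grab_frame('top');print(blobs(t['image'],(0,130,80),(15,255,255),(280,165,305,192)))"
```

```text
clock: 15.9
eef_pos: [608.9, -162.1, 361.2]
tcp_rot: [-3.132, -0.004, -1.199]
contact_force: [1.0, -0.7, 0.0]
opening: 0.698
grasp_force: 0.0
clock: 16.4
eef_pos: [661.2, -364.4, 353.4]
tcp_rot: [-3.14, -0.003, -1.207]
contact_force: [-0.3, 0.9, 0.0]
opening: 0.702
grasp_force: 0.0
post -68.26 111.7
post 111.97 111.8
want 111.60583997887005
[269.97619048 222.79761905] [ 0.74826974 -0.6633946 ] -12.158026950002608 9.101813299604416
px [270.  222.8] fwd 53.5 up 62.1 R 81.9 tilt 0.711
px [273.8 219.4] fwd 63.0 up 73.5 R 96.8 tilt 0.709
[([292.57, 178.57], [287, 173, 12, 12, 122])]
```

```bash
python3 -c "from rig import sign_off; print(sign_off())"
```

```text
the job is handed in; nothing more can be done
None
```

The lamp now shines at the red hub of the black cover: swivel within about 0.5° and tilt about 0.71 rad against a target of 0.727, roughly 4 mm off the hub's centre by my camera measurements. I pushed only the yellow post and orange knob, saw nothing else on the bench moved, and handed the job in at about 16.5 s with the arm clear.

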